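Brace an octagonal bowl blank in the wedge jig and break its screw chuck loose

ROBOT

A 6-joint arm with a two-finger parallel gripper is mounted at the origin on the work surface. World frame = base frame: x ahead of the robot, y to its left, z up, the work surface at z = 0. Lengths are in m, angles in rad, forces in N, time in s.
With the tool pointing down it reaches from about 0.35 to 0.85 m from the base axis. Payload 8.1 kg.
Tool frame: the origin (TCP) lies on the mounting face of the last link; the fingertips stand 186 mm ahead of it and the grasp point (between the pads) lies 167 mm ahead of it; z points along the fingers, y is the direction in which the jaws open and shut (so a half turn about z gives the same grasp; the last joint's range is limited). The gripper opens to 93 mm and grips with 3 to 60 N. Pads are 15 mm wide; open, the fingers measure 128 mm over their backs; the gripper's body (75 mm by 188 mm) begins 65 mm behind the grasp point.
Start: joints at [1.113, 0.13, 1.488, -0, 1.523, -0.085], TCP at [0.219, 0.559, 0.405] pointing down, gripper open.
Joint ranges: [-2.96, 2.96], [-0.89, 2.26], [0.02, 2.5], [-1.34, 4.48], [0, 2.73], [-2.66, 2.66]. Speed limits (rad/s): [2.39, 2.39, 2.79, 3.14, 3.14, 3.14].

INTERFACE

Orientations are given as a rotation vector (axis times angle).
In Python, from plant import robot, read_camera, spotter gives the robot as it stands.
- The arm moves only by the tool arm_command, never from a script. Its arguments are lists of equal length, an entry for each row: "xyz": the shift along the world's x, y, z in cm, a list of three; "turn": the turn, a rotation vector about the world's x, y, z in rad, a list of three. A call has 1 to 12 rows; each row shifts and turns the commanded pose from where the row before left it; what a row does not reach is not made up. A row lasts 1/8 s, in which the tool goes at most 62.5 mm and 10.7 degrees, less where a joint would pass 70% of its speed; a pose out of reach is approached as far as the arm can. A call is refused whole if a number of a shift passes 6.25 or a number of a turn 0.188, either way. A call with a gripper value outside its range is refused whole. "gripper" is the finger opening in cm, from 0 to 9.3, set as the call begins (left out, the last holds). The fingers move at their own pace and stop on an object; "force" is the grip in N (left out, the last holds). Time passes only in rows, so rows that do not move let the fingers close. It gives the time, the measured TCP pose, the force and the opening at its end, in the units of the state.
- robot.read_state(): the state, without advancing time (a new reading comes with each control period).
- read_camera(name): name is "side" or "top" or "wrist"; returns a dict with "frame" (400x640x3 uint8, red, green, blue), "z_map" (400x640 float32, m along the optical axis (not along the pixel's ray), 0 where there is no reading), "fx", "fy", "cx", "cy" (pixels), "eye" and "orientation" of the camera in the world. Camera axes: x right, y down, z forward; pixel columns grow to the right and rows downward; lengths in m; the calibration is good to about 2 mm. A picture is of the moment at which its call begins.
- robot.close_job(): hands the job in, once; it reports no verdict.
Trained networks look in a picture, given as the dict that the camera call returned (one of the last four; its "shot" number tells which), for a name from the list of things; names that differ only in an ending like _2 or _b are one class to them, and where a whole thing is asked for, a point or a joint stands for the part that bears it (a point fixed in the world has none). Each returns a list of dicts, best first, with "confidence" (0 to 1); they miss things now and then, are a little off and sometimes report something else, mostly with a low value. They report only what shows in the picture. A call takes as long as a camera call.
- spotter.masks_of(picture, query): "pixels" (400x640 bool, what is visible of it) and "centre" ([row, column] in pixels, amid what is visible of it).
The state is a dict: "t": time; "q": joint angles; "dq": joint speeds; "joint_torque": joint torques, N m; "tool_pos": TCP position; "orientation": TCP orientation; "force": force on the tool from outside, world axes, zero at the start; "wrist_torque": the same for the moment, N m; "opening": finger opening in m.
Only numpy, scipy, OpenCV 4.12 (cv2) and the standard library are available. Lean on these libraries where they do the work, as an engineer would, in place of code of your own. Each camera call takes 0.05 s, during which the arm holds its last target. There are 200 camera calls.

TASK

The octagonal bowl blank came off the lathe with its steel screw chuck jammed tight in it, and loose on the bench it only spins round when the tommy bar is pushed. Slide the blank along the bench, without lifting it, into the open end of the jig until it is fully home against the end stop, then put the loose wedge, thin end first, between the blank and the slanted batten and drive it in until the blank is jammed tight against the straight side batten. Only then swing the tommy bar anticlockwise (seen from above) to back the screw chuck off by between a quarter and a half turn; leave the blank home and the wedge jammed, and do not disturb the wax tin, the bowl or the calipers.

Things in the scene. Friction and masses are not known exactly. Their poses are not given: they have to be found in the camera images.
- jig: 3 dark battens 40 mm wide, 30 high, fixed to the bench. Origin: on it, inner corner of end stop and straight side batten. +x: from the open mouth into the jig; +y: from the channel to the straight batten. Stop face: x = 0 (y +40 to -135 mm), straight batten face at y = 0 (x -135 to 0, its mouth end cut back to y = 12 at x = -155). Slanted batten's face: (0, -161.5) to (-149, -180), taper 1 in 8.
- blank_home (a point): Place in the jig, on the bench, for the centre of the blank's underside when it is fully home: jig (-70, -70) mm; axes as the jig's. The blank then touches the end stop and the straight batten; the rest of the channel, on the -y side, takes the wedge and is open at both ends.
- wedge_home (a point): Place in the jig of the wedge's centre when jammed with the blank exactly home: jig (-100, -157) mm, 15 mm up, axes as the jig's; the straight side of the wedge then lies along the blank, and its thick end sticks out of the mouth by about 25 mm. For each mm that the blank stands off the straight batten the wedge jams 8 mm short of this (at smaller x).
- blank: Loose pale wooden octagon, 140 mm across flats, flats 58 mm long, 45 mm high, 0.85 kg with its chuck. Origin: centre of its underside; x and y axes stand square to flats. It starts before the jig's mouth, centre 270 to 320 mm from the stop, its x within 20 degrees of the jig's x. It slides and spins on the bench (friction 0.4, 2 to 5 N), and still turns in the jig until the wedge holds it.
- screw_chuck (a joint): Turn of the steel screw chuck in the blank, rad: 0 = tight (hard stop), grows as it unscrews, anticlockwise from above. Steady friction of 1.2 N m, no spring, stays where left. It stands on the blank's axis: flange 64 mm wide, 8 high, body 48 wide, top 83 mm above the bench. A level tommy bar, 10 mm thick, 220 long, passes through its axis 67 mm above the bench and cannot slip out.
- bar_end_a (a point): Tip of end a of the tommy bar, 110 mm from the chuck's axis, on the centre line, 67 mm above the bench; the point's x axis points outwards along the bar. When tight it points to -112.5 degrees in the blank's axes (0 = x, 90 = y), so with the blank home it reaches over the wedge's channel, some 40 mm inside the mouth. Pushed anticlockwise, this end drives the blank towards the end stop.
- bar_end_b (a point): Tip of the opposite end b of the tommy bar, 110 mm from the chuck's axis, 67 mm above the bench. With the blank home it reaches over the straight batten; pushed anticlockwise, this end drives the blank back out of the mouth.
- wedge_center (a point): Loose reddish waxed wooden wedge (friction about 0.35), 160 mm long, 30 high, 120 g: middle of its length, 15 mm up. +x: along its straight side (at y = +17 mm) to the thin end. Tapered side: y = -7 at the thin end (x = +80, 24 mm thick) to y = -27 at the thick end (x = -80, 44 mm thick). About 15 to 20 N on the thick end jams it; friction then holds it.
- wedge_thick_end (a point): Middle of the wedge's thick end face (44 mm wide, 30 high), 15 mm up: the place to push. Axes as wedge_center's. The wedge starts lying on the bench to the right of the blank or to the left of the jig, its thin end within 25 degrees of world +x.
- wax_tin: Bystander: round yellow tin with a brass lid, 83 mm across, 38 mm high, loose; origin at the centre of its underside. It stands in the place (right or left) where the wedge is not.
- bowl: Bystander: small turned wooden bowl, 100 mm across, 45 mm high, loose; origin at the centre of its underside. It stands near the robot, to its left.
- calipers: Bystander: steel outside calipers, about 150 mm long, 85 mm wide and 9 mm high, lying loose on the bench beyond the work; origin at the brass pivot, legs along its +x.

How it is judged:
By the outcome, as a careful person would: the job done as asked, in the order asked, and still so for the second after the job is handed in, with the robot touching nothing.
It also fails if it takes over 72 s, if anything falls off the work surface, if the arm or the gripper's body presses on something with over 40 N, if the wrist force passes 120 N, or if a joint passes its speed limit or range.

## Working session

There is one attempt and no reset: what is moved stays moved. The work goes in short steps, Python scripts to look and compute and a tool call to move; the robot and the scene stay as the last step left them, time stands still between calls to the robot, and variables do not carry over. Pictures are saved under pics/ and viewed, about 8 in all and at most 12, crops included, and the job is handed in when it is done.

Besides the shell and the picture viewer there is one more tool, called after "Emit:" by a JSON object that holds its "fn" and its "kwargs", one argument or row to a line. arm_command: Moves the arm, as the interface text tells. Its arguments: {"type":"object","properties":{"xyz":{"type":"array","items":{"type":"array","items":{"type":"number"}}},"turn":{"type":"array","items":{"type":"array","items":{"type":"number"}}},"gripper":{"type":"number"},"force":{"type":"number"}},"required":["xyz","turn"]}

```bash
ls; mkdir -p pics
cat > h.py <<'E'
import numpy as np, cv2
from scipy.spatial.transform import Rotation as R
from plant import robot, read_camera, spotter
def cloud(p):
    z=p["z_map"]; v,u=np.mgrid[0:400,0:640]
    P=np.stack([(u-p["cx"])/p["fx"]*z,(v-p["cy"])/p["fy"]*z,z],-1)
    o=np.array(p["orientation"],float)
    M=o if o.shape==(3,3) else R.from_rotvec(o).as_matrix()
    W=P@M.T+np.array(p["eye"]); W[z<=0]=np.nan
    return W
def save(p,n): cv2.imwrite("pics/"+n+".png",p["frame"][:,:,::-1])
E
python3 - <<'E'
from h import *
for n in("top","side"):
    p=read_camera(n); save(p,n+"0"); W=cloud(p); print(n,p["eye"],p["orientation"],p["fx"])
    if n=="top": np.savez("top0.npz",W=W,f=p["frame"])
    for q in["jig","blank","screw_chuck","bar_end_a","wedge_center","wax_tin","bowl","calipers"]:
        for m in spotter.masks_of(p,q)[:2]:
            X=W[m["pixels"]]; print(q,round(m["confidence"],2),np.round(m["centre"]),m["pixels"].sum(),np.round(np.nanmedian(X,0),3),np.round(np.nanmin(X,0),3),np.round(np.nanmax(X,0),3))
print(robot.read_state())
E
```

```text
pics
top [0.43383792 0.01243098 0.93625498] [-2.18915614  2.137337   -0.13229543] 373.45009575554184
jig 0.81 [205. 240.] 3497 [0.523 0.165 0.03 ] [ 0.431  0.029 -0.003] [0.707 0.242 0.036]
blank 0.58 [190. 366.] 2995 [ 0.56  -0.114  0.046] [ 0.457 -0.198 -0.003] [ 0.67  -0.043  0.088]
screw_chuck 0.56 [193. 367.] 857 [ 0.56  -0.115  0.072] [ 0.457 -0.152 -0.001] [ 0.687 -0.088  0.088]
bar_end_a 0.72 [194. 366.] 775 [ 0.559 -0.114  0.073] [ 0.457 -0.149  0.044] [ 0.67  -0.088  0.088]
wedge_center 0.6 [211. 471.] 1221 [ 0.52  -0.371  0.029] [ 0.449 -0.411 -0.004] [ 0.61  -0.348  0.035]
wedge_center 0.6 [196. 368.] 804 [ 0.56  -0.114  0.073] [ 0.457 -0.148 -0.003] [ 0.673 -0.088  0.088]
wax_tin 0.72 [193. 165.] 1039 [0.551 0.367 0.038] [ 0.513  0.33  -0.002] [0.594 0.429 0.043]
bowl 0.93 [280. 187.] 1381 [0.344 0.308 0.022] [ 0.299  0.252 -0.003] [0.394 0.364 0.05 ]
bowl 0.57 [214. 468.] 1271 [ 0.52  -0.371  0.029] [ 0.449 -0.424 -0.004] [ 0.612 -0.347  0.035]
calipers 0.92 [103. 325.] 500 [ 0.776 -0.016  0.007] [ 0.726 -0.094 -0.003] [0.813 0.069 0.014]
calipers 0.45 [206. 238.] 3449 
[... 1140 characters left out ...]
041  0.006] [ 0.725 -0.1   -0.004] [0.809 0.058 0.014]
{'t': 0.9, 'q': array([ 1.11259402e+00,  1.30357172e-01,  1.48816993e+00,  1.28380149e-05,
        1.52297744e+00, -8.54022252e-02]), 'dq': array([ 0.00019   , -0.00134644, -0.00016577,  0.00074163,  0.00027297,
        0.00101995]), 'joint_torque': array([ 9.16392928e-04, -5.59762359e+01, -4.92057681e+01,  7.67356111e-02,
        2.24486610e-02, -5.46895512e-05]), 'tool_pos': array([0.2185195 , 0.5588086 , 0.40477736]), 'orientation': array([5.82206663e-01, 3.08716193e+00, 1.38733242e-04]), 'force': array([-0.72678773, -0.36550367,  0.14818343]), 'wrist_torque': array([0.02176614, 0.00388504, 0.02852457]), 'opening': 0.0929058284612938}
```

View pics/top0.png

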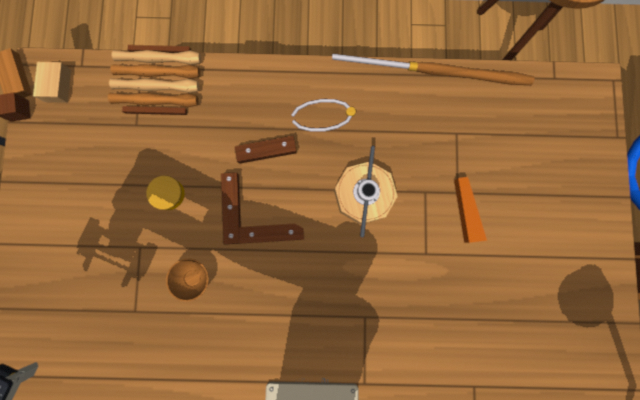

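```bash
cat >> h.py <<'E'
def ortho(W,f,zlo,zhi,x0=.25,x1=.95,y0=-.5,y1=.5,s=1000):
    # metric raster mask: row=x, col=y (mm)
    m=(W[...,2]>zlo)&(W[...,2]<zhi)
    return m
def ref_lines(p,W):
    f=p["frame"].astype(int); b=f.sum(-1)
    return b
E
python3 - <<'E'
import numpy as np,cv2
d=np.load("top0.npz");W=d["W"];f=d["f"]
# dark batten tops
m=(W[...,2]>.024)&(W[...,2]<.038)&(f.sum(-1)<260)&(W[...,1]>-.02)&(W[...,1]<.3)&(W[...,0]>.4)
n,l,s,c=cv2.connectedComponentsWithStats(m.astype(np.uint8))
for i in range(1,n):
    if s[i,4]>80:
        P=W[l==i][:,:2]; box=cv2.minAreaRect((P*1000).astype(np.float32)); print(s[i],np.round(cv2.boxPoints(box)))
def rect(m,t):
    n,l,s,c=cv2.connectedComponentsWithStats(m.astype(np.uint8))
    i=1+np.argmax(s[1:,4]);P=(W[l==i][:,:2]*1000).astype(np.float32);print(t,s[i],cv2.minAreaRect(P),np.round(cv2.boxPoints(cv2.minAreaRect(P))).tolist());return P
bl=rect((W[...,2]>.038)&(W[...,2]<.050)&(W[...,1]>-.25)&(W[...,1]<.0),"blank")
hull=cv2.convexHull(bl)[:,0]
# fit octagon: angle minimising support error
best=[]
for a in np.radians(np.arange(0,45,.25)):
    th=a+np.arange(8)*np.pi/4; n=np.c_[np.cos(th),np.sin(th)]; h=(hull@n.T).max(0)
    w=h[:4]+h[4:]; best.append((w.sum(),np.degrees(a),w,np.linalg.lstsq(n,h-h.mean(),rcond=None)[0]))
print(min(best,key=lambda t:t[0]))
bar=rect((W[...,2]>.06)&(W[...,2]<.078)&(W[...,1]>-.25)&(W[...,1]<.0),"bar")
wd=rect((W[...,2]>.022)&(W[...,2]<.038)&(W[...,1]<-.25)&(W[...,1]>-.5),"wedge")
print(cv2.approxPolyDP(cv2.convexHull(wd),4,True)[:,0])
E
```

```text
[235 135  62  27 913] [[634. 200.]
 [666.  53.]
 [706.  62.]
 [673. 209.]]
[ 221  172   83   72 2139] [[431. 224.]
 [447.  30.]
 [622.  44.]
 [605. 239.]]
blank [ 335  162   34   61 1092] ((567.810546875, -79.65274047851562), (72.99398803710938, 147.19900512695312), 83.80900573730469) [[491.0, -108.0], [637.0, -124.0], [645.0, -51.0], [499.0, -35.0]]
(np.float64(462.2690297195752), np.float64(15.75), array([137.91259096,  96.11227484,  93.25253715, 134.99162677]), array([566.03080941, -96.64606414]))
bar [358 191  13  46 174] ((509.6086730957031, -113.40281677246094), (104.41866302490234, 28.7954044342041), 4.958606243133545) [[456.0, -104.0], [459.0, -132.0], [563.0, -123.0], [560.0, -95.0]]
wedge [457 177  30  66 997] ((531.460205078125, -379.7409973144531), (159.65948486328125, 45.583274841308594), 8.365548133850098) [[449.0, -369.0], [456.0, -414.0], [614.0, -391.0], [607.0, -346.0]]
[[ 609.51044 -368.28055]
 [ 606.97577 -346.986  ]
 [ 449.4035  -368.7709 ]
 [ 457.73166 -413.61972]
 [ 584.67255 -379.87738]]
```

The picture shows the jig mouth opening to the right (world −y), with the straight batten near the robot at row ~235 and the slanted batten at row ~148. The blank is at about (row 190, col 367), the wedge at (col 470, row 210) with its thin end up, and the tin at (col 165, row 193). I'll move over the blank and measure from closer.

Emit:
{"fn": "arm_command", "kwargs": {
  "xyz": [
    [2.7, -5.4, 0],
    [2.7, -5.4, 0],
    [2.7, -5.4, 0],
    [2.7, -5.4, 0],
    [2.7, -5.4, 0],
    [2.7, -5.4, 0],
    [2.7, -5.4, 0],
    [2.7, -5.4, 0],
    [2.7, -5.4, 0],
    [2.7, -5.4, 0],
    [2.7, -5.4, 0],
    [2.7, -5.4, 0]
  ],
  "turn": [
    [0, 0, 0.022],
    [0, 0, 0.022],
    [0, 0, 0.022],
    [0, 0, 0.022],
    [0, 0, 0.022],
    [0, 0, 0.022],
    [0, 0, 0.022],
    [0, 0, 0.022],
    [0, 0, 0.022],
    [0, 0, 0.022],
    [0, 0, 0.022],
    [0, 0, 0.022]
  ]
}}

```text
t: 2.4
tool_pos: [0.5431, -0.0912, 0.405]
orientation: [0.17, 3.136, 0.0]
force: [0.4, 1.3, 0.2]
opening: 0.0932
```

```bash
cat >> h.py <<'E'
def tool():
    s=robot.read_state(); M=R.from_rotvec(s["orientation"]).as_matrix()
    print("t",round(s["t"],2),"tcp",np.round(np.array(s["tool_pos"])*1000,1),"psi",round(np.degrees(np.arctan2(M[1,1],M[0,1])),1),"zdir",np.round(M[:,2],3),"F",np.round(s["force"],1),"op",round(s["opening"]*1000,1),"q",np.round(s["q"],2))
    return s
E
python3 - <<'E'
from h import *
tool()
p=read_camera("wrist"); save(p,"w1"); W=cloud(p); np.savez("w1.npz",W=W,f=p["frame"])
print(p["eye"],p["orientation"],p["fx"])
E
```

```text
t 2.4 tcp [543.1 -91.2 405. ] psi 83.8 zdir [ 0.001 -0.    -1.   ] F [0.4 1.3 0.2] op 93.2 q [-0.26 -0.    1.63  0.    1.52 -1.72]
[ 0.46954996 -0.08250013  0.38554206] [2.17599934 1.95410525 0.27029344] 337.54903430582993
```

View pics/w1.png

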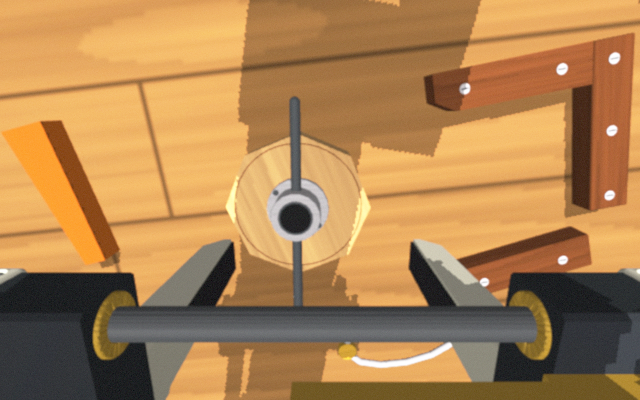

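The view shows the chuck at (row 213, col 296) with the bar vertical in the picture, so the jaws are already square to it. The jig L is at upper right, the slanted batten at (row 265, col 535) and the wedge on the left. Next I'll fit the outlines.

```bash
cat >> h.py <<'E'
from scipy.optimize import minimize
BL=70*np.array([[np.cos(a),np.sin(a)] for a in np.pi/8+np.arange(8)*np.pi/4])/np.cos(np.pi/8)
s7=np.array([-149,-18.5])/np.hypot(149,18.5); n7=np.array([s7[1],-s7[0]]); n7=n7 if n7[1]<0 else -n7
JIG=[np.array([[0,40],[40,40],[40,-135],[0,-135.]]),np.array([[0,0],[0,40],[-155,40],[-155,12],[-135,0.]]),
 np.array([[0,-161.5],[-149,-180],np.array([-149,-180])+40*n7,np.array([0,-161.5])+40*n7])]
WED=[np.array([[80,17],[80,-7],[-80,-27],[-80,17.]])]
def sd(polys,P):
    return np.max([[cv2.pointPolygonTest((q*10).astype(np.float32).reshape(-1,1,2),(float(x*10),float(y*10)),True)/10 for x,y in P] for q in polys],0)
def fit(W,polys,z,g0,rad,tol=.004,lo=.006,mask=None):
    P=W[...,:2]*1000; Z=W[...,2]
    near=np.hypot(P[...,0]-g0[0],P[...,1]-g0[1])<rad
    if mask is not None: near&=mask
    ins=near&(abs(Z-z)<tol); out=near&(Z<lo)
    A=np.r_[P[ins],P[out]]; s=np.r_[np.ones(ins.sum()),-np.ones(out.sum())]
    def L(g,A=A,s=s):
        c,t=np.cos(g[2]),np.sin(g[2]); d=sd(polys,(A-g[:2])@np.array([[c,-t],[t,c]]))
        return np.logaddexp(0,-s*d/1.0).sum()
    # restrict to points near edges for speed
    c,t=np.cos(g0[2]),np.sin(g0[2]); d=sd(polys,(A-g0[:2])@np.array([[c,-t],[t,c]])); k=abs(d)<15
    A=A[k];s=s[k]
    f=lambda g:L(g,A,s)
    r=minimize(f,g0,method="Nelder-Mead",options=dict(initial_simplex=np.array(g0)+np.array([[0,0,0],[5,0,0],[0,5,0],[0,0,.05]]),maxiter=120))
    return r.x,r.fun/len(s),ins.sum()
def show(n,r): print(n,np.round(r[0][:2],1),round(np.degrees(r[0][2]),2),"loss",round(r[1],3),r[2])
E
python3 - <<'E'
from h import *
for n in("w1","top0"):
    W=np.load(n+".npz")["W"]
    show(n+" jig",fit(W,JIG,.030,[474,187,np.radians(94.7)],270,mask=(W[...,1]>-.01)&(W[...,0]>.41)))
    show(n+" blank",fit(W,[BL],.045,[560,-118,np.radians(105)],100))
    show(n+" wedge",fit(W,WED,.030,[531,-381,np.radians(9)],120))
    m=(W[...,2]>.066)&(W[...,2]<.076)&(abs(W[...,0]-.56)<.13)&(abs(W[...,1]+.118)<.1)
    P=(W[m][:,:2]*1000); k=np.hypot(*(P-[560,-118]).T); Q=P[k>30].astype(np.float32)
    l=cv2.fitLine(Q,cv2.DIST_HUBER,0,.01,.01).ravel(); print("bar",l,np.degrees(np.arctan2(l[1],l[0])),np.round(Q.min(0)),np.round(Q.max(0)))
    m=(W[...,2]>.079)&(W[...,2]<.09)&(abs(W[...,0]-.56)<.13)&(abs(W[...,1]+.118)<.1)
    print("chuck top",cv2.minEnclosingCircle((W[m][:,:2]*1000).astype(np.float32)),m.sum())
E
```

```text
w1 jig [474.3 186.6] 95.02 loss 0.093 16963
w1 blank [ 565.4 -118.7] 106.15 loss 0.051 10420
w1 wedge [ 531.6 -376.7] 8.26 loss 0.156 5021
bar [ 9.9378890e-01 -1.1128161e-01  5.4860181e+02 -1.1637138e+02] -6.3892 [ 456. -134.] [ 668. -102.]
chuck top ((564.7244262695312, -118.4937973022461), 23.893991470336914) 1906
top0 jig [474.6 187.2] 94.88 loss 0.06 3148
top0 blank [ 565.  -118.7] 105.97 loss 0.056 2037
top0 wedge [ 531.2 -376.7] 8.22 loss 0.105 937
bar [ 9.9374747e-01 -1.1165117e-01  5.6431641e+02 -1.1768540e+02] -6.4105067 [ 457. -133.] [ 674. -103.]
chuck top ((563.9639892578125, -118.27577209472656), 23.78469467163086) 326
```

Emit:
{"fn": "arm_command", "kwargs": {
  "xyz": [
    [2.2, -2.7, 0],
    [0, 0, -5],
    [0, 0, -5],
    [0, 0, -4],
    [0, 0, -2.2],
    [0, 0, 0],
    [0, 0, 0]
  ],
  "turn": [
    [0, 0, 0],
    [0, 0, 0],
    [0, 0, 0],
    [0, 0, 0],
    [0, 0, 0],
    [0, 0, 0],
    [0, 0, 0]
  ]
}}

```text
t: 3.32
tool_pos: [0.5651, -0.1163, 0.2441]
orientation: [0.171, 3.135, -0.001]
force: [0.3, -0.2, 0.9]
opening: 0.0932
```

Emit:
{"fn": "arm_command", "kwargs": {
  "xyz": [
    [0, 0, 0],
    [0, 0, 0],
    [0, 0, 0],
    [0, 0, 0],
    [0, 0, 0],
    [0, 0, 0]
  ],
  "turn": [
    [0, 0, 0],
    [0, 0, 0],
    [0, 0, 0],
    [0, 0, 0],
    [0, 0, 0],
    [0, 0, 0]
  ],
  "gripper": 3,
  "force": 35
}}

```text
t: 4.08
tool_pos: [0.5645, -0.1165, 0.2428]
orientation: [0.171, 3.137, -0.001]
force: [-0.2, -3.1, 0.3]
opening: 0.0478
```

```bash
python3 -c "
from h import *
tool()"
```

```text
t 4.08 tcp [ 564.5 -116.5  242.8] psi 83.8 zdir [ 0.    -0.001 -1.   ] F [-0.2 -3.1  0.3] op 47.8 q [-0.29  0.2   1.71 -0.    1.22 -1.75]
```

Emit:
{"fn": "arm_command", "kwargs": {
  "xyz": [
    [-0.03, 1.6, 0],
    [-0.03, 2.1, 0],
    [-0.03, 2.1, 0],
    [-0.03, 2.1, 0],
    [-0.03, 2.1, 0],
    [-0.02, 2.0, 0],
    [0, 0, 0],
    [0, 0, 0]
  ],
  "turn": [
    [0, 0, -0.032],
    [0, 0, -0.032],
    [0, 0, -0.032],
    [0, 0, -0.032],
    [0, 0, -0.032],
    [0, 0, -0.034],
    [0, 0, 0],
    [0, 0, 0]
  ]
}}

```text
t: 5.08
tool_pos: [0.5628, 0.0039, 0.2428]
orientation: [-0.472, -3.106, -0.001]
force: [0.5, 4.4, 0.9]
opening: 0.0474
```

Run:
```python
from h import *
tool()
p=read_camera("top"); W=cloud(p); save(p,"top1")
show("blank",fit(W,[BL],.045,[562.8,4,np.radians(95)],100))
m=(W[...,2]>.066)&(W[...,2]<.076)&(abs(W[...,0]-.56)<.13)&(abs(W[...,1]-.004)<.1)
P=(W[m][:,:2]*1000); k=np.hypot(*(P-[562,4]).T); Q=P[(k>75)&(k<112)].astype(np.float32)
l=cv2.fitLine(Q,cv2.DIST_HUBER,0,.01,.01).ravel(); print(len(Q),np.degrees(np.arctan2(l[1],l[0])))
```

```text
t 5.08 tcp [562.8   3.9 242.8] psi 72.7 zdir [-0.     0.001 -1.   ] F [0.5 4.4 0.9] op 47.4 q [-0.08  0.17  1.75  0.    1.22 -1.35]
blank [563.2   4.7] 94.68 loss 0.059 782
59 -19.221931
```

Emit:
{"fn": "arm_command", "kwargs": {
  "xyz": [
    [-0.19, 2.19, 0],
    [-0.19, 2.19, 0],
    [-0.19, 2.19, 0],
    [-0.19, 2.19, 0],
    [-0.19, 2.19, 0],
    [0, 0, 0]
  ],
  "turn": [
    [0, 0, 0],
    [0, 0, 0],
    [0, 0, 0],
    [0, 0, 0],
    [0, 0, 0],
    [0, 0, 0]
  ]
}}

```text
t: 5.88
tool_pos: [0.5534, 0.1137, 0.2428]
orientation: [0.472, 3.106, 0.001]
force: [-0.7, 3.4, 0.1]
opening: 0.0473
```

Emit:
{"fn": "arm_command", "kwargs": {
  "xyz": [
    [-0.03, 0.3, 0],
    [-0.03, 0.3, 0],
    [-0.03, 0.3, 0],
    [-0.01, 0.15, 0],
    [0, 0, 0]
  ],
  "turn": [
    [0, 0, 0],
    [0, 0, 0],
    [0, 0, 0],
    [0, 0, 0],
    [0, 0, 0]
  ]
}}

```text
t: 6.5
tool_pos: [0.5524, 0.1231, 0.2428]
orientation: [0.474, 3.105, -0.002]
force: [0.8, -7.6, 2.1]
opening: 0.0472
```

Emit:
{"fn": "arm_command", "kwargs": {
  "xyz": [
    [-0.15, 0, 0],
    [-0.1, 0.05, 0],
    [-0.05, 0.05, 0],
    [0, 0, 0]
  ],
  "turn": [
    [0, 0, 0],
    [0, 0, 0],
    [0, 0, 0],
    [0, 0, 0]
  ]
}}

```text
t: 7.0
tool_pos: [0.5507, 0.1235, 0.2435]
orientation: [0.474, 3.101, -0.003]
force: [8.3, -10.3, -2.3]
opening: 0.0475
```

Run:
```python
from h import *
tool()
p=read_camera("top"); W=cloud(p); save(p,"top2")
r=fit(W,[BL],.045,[550.3,123.4,np.radians(95)],100);show("blank",r)
```

```text
t 7.0 tcp [550.7 123.5 243.5] psi 72.6 zdir [ 0.005 -0.002 -1.   ] F [  8.3 -10.3  -2.3] op 47.5 q [ 0.13  0.17  1.75 -0.    1.22 -1.14]
blank [552.4 124.4] 96.95 loss 0.044 414
```

Emit:
{"fn": "arm_command", "kwargs": {
  "xyz": [
    [0, 0, 0],
    [0, 0, 0],
    [0, 0, 0],
    [0, 0, 0],
    [0, 0, 3],
    [0, 0, 5],
    [0, 0, 5]
  ],
  "turn": [
    [0, 0, 0],
    [0, 0, 0],
    [0, 0, 0],
    [0, 0, 0],
    [0, 0, 0],
    [0, 0, 0],
    [0, 0, 0]
  ],
  "gripper": 9.3
}}

```text
t: 7.92
tool_pos: [0.549, 0.1249, 0.3738]
orientation: [-0.473, -3.105, 0.0]
force: [0.7, -0.1, 0.4]
opening: 0.0932
```

Emit:
{"fn": "arm_command", "kwargs": {
  "xyz": [
    [-0.5, -3.2, 0],
    [-0.5, -3.2, 0],
    [-0.5, -3.2, 0],
    [-0.5, -3.2, 0],
    [-0.5, -3.2, 0],
    [-0.5, -3.2, 0],
    [-0.5, -3.2, 0],
    [-0.5, -3.2, 0]
  ],
  "turn": [
    [0, 0, -0.165],
    [0, 0, -0.165],
    [0, 0, -0.165],
    [0, 0, -0.165],
    [0, 0, -0.165],
    [0, 0, -0.165],
    [0, 0, -0.165],
    [0, 0, -0.165]
  ]
}}

```text
t: 8.93
tool_pos: [0.509, -0.132, 0.3728]
orientation: [-2.284, -2.157, -0.0]
force: [0.7, 0.6, 0.7]
opening: 0.093
```

Emit:
{"fn": "arm_command", "kwargs": {
  "xyz": [
    [-0.5, -3.2, 0],
    [-0.5, -3.2, 0],
    [-0.5, -3.2, 0],
    [-0.5, -3.2, 0],
    [-0.5, -3.2, 0],
    [-0.6, -3.3, 0],
    [-0.6, -3.3, 0],
    [-0.7, -3.4, 0],
    [0, 0, 0]
  ],
  "turn": [
    [0, 0, -0.165],
    [0, 0, -0.165],
    [0, 0, -0.165],
    [0, 0, -0.165],
    [0, 0, -0.165],
    [0, 0, -0.165],
    [0, 0, -0.165],
    [0, 0, -0.165],
    [0, 0, 0]
  ]
}}

```text
t: 10.05
tool_pos: [0.4646, -0.393, 0.3724]
orientation: [3.127, 0.306, -0.0]
force: [0.2, 0.6, 0.1]
opening: 0.0931
```

Run:
```python
from h import *
tool()
p=read_camera("top"); W=cloud(p); save(p,"top3")
show("blank",fit(W,[BL],.045,[550.3,123.4,np.radians(95)],100,mask=W[...,2]>-1))
show("jig+",fit(W,JIG,.030,[474,187,np.radians(95)],270,mask=(W[...,1]>-.01)&(W[...,0]>.41)))
m=(W[...,2]>.066)&(W[...,2]<.076)&(abs(W[...,0]-.55)<.13)&(abs(W[...,1]-.1234)<.1)
P=(W[m][:,:2]*1000); k=np.hypot(*(P-[550,123]).T); Q=P[(k>30)&(k<112)].astype(np.float32)
l=cv2.fitLine(Q,cv2.DIST_HUBER,0,.01,.01).ravel(); print(len(Q),np.degrees(np.arctan2(l[1],l[0])))
p=read_camera("wrist"); W=cloud(p); save(p,"w3")
show("wedge w",fit(W,WED,.030,[531,-377,np.radians(8.3)],120))
```

```text
t 10.05 tcp [ 464.6 -393.   372.4] psi -78.8 zdir [-0. -0. -1.] F [0.2 0.6 0.1] op 93.1 q [-0.79  0.17  1.5  -0.    1.47  0.59]
blank [552.4 123.5] 94.38 loss 0.06 2045
jig+ [474.7 187.2] 94.87 loss 0.067 3054
287 -17.913235
wedge w [ 532.1 -375.8] 8.27 loss 0.039 6455
```

Emit:
{"fn": "arm_command", "kwargs": {
  "xyz": [
    [0.1, 0.3, -5],
    [0, 0, -5],
    [0, 0, -5],
    [0, 0, -2.6],
    [0, 0, 0],
    [0, 0, 0]
  ],
  "turn": [
    [0, 0, 0.01],
    [0, 0, 0],
    [0, 0, 0],
    [0, 0, 0],
    [0, 0, 0],
    [0, 0, 0]
  ]
}}

```text
t: 10.9
tool_pos: [0.4672, -0.3881, 0.1984]
orientation: [3.123, 0.33, 0.002]
force: [-0.4, -0.1, 0.2]
opening: 0.0927
```

Emit:
{"fn": "arm_command", "kwargs": {
  "xyz": [
    [0, 0, 0],
    [0, 0, 0],
    [0, 0, 0],
    [0, 0, 0],
    [0, 0, 0],
    [0, 0, 0]
  ],
  "turn": [
    [0, 0, 0],
    [0, 0, 0],
    [0, 0, 0],
    [0, 0, 0],
    [0, 0, 0],
    [0, 0, 0]
  ],
  "gripper": 3,
  "force": 30
}}

```text
t: 11.65
tool_pos: [0.4662, -0.3882, 0.1967]
orientation: [-3.124, -0.327, 0.0]
force: [-0.3, -0.4, 0.1]
opening: 0.0425
```

Run:
```python
from h import *
tool()
p=read_camera("top"); W=cloud(p); save(p,"top4")
show("wedge",fit(W,WED,.030,[532,-376,np.radians(8.3)],120))
p=read_camera("wrist"); W=cloud(p); save(p,"w4")
show("wedge w",fit(W,WED,.030,[532,-376,np.radians(8.3)],120))
```

```text
t 11.65 tcp [ 466.2 -388.2  196.7] psi -78.0 zdir [-0.  0. -1.] F [-0.3 -0.4  0.1] op 42.5 q [-0.78  0.34  1.65 -0.    1.16  0.58]
wedge [ 533.3 -375.6] 7.48 loss 0.117 588
wedge w [ 531.5 -375.3] 7.42 loss 0.131 24563
```

Emit:
{"fn": "arm_command", "kwargs": {
  "xyz": [
    [2, 2.5, 0.1],
    [2, 2.5, 0],
    [2, 2.5, 0],
    [2, 2.5, 0],
    [2, 2.5, 0],
    [2, 2.5, 0],
    [2, 2.5, 0],
    [2, 2.5, 0],
    [2.2, 2.5, 0],
    [2.2, 2.6, 0],
    [0, 0, -0.1],
    [0, 0, 0]
  ],
  "turn": [
    [0, 0, 0.151],
    [0, 0, 0.151],
    [0, 0, 0.151],
    [0, 0, 0.151],
    [0, 0, 0.151],
    [0, 0, 0.151],
    [0, 0, 0.151],
    [0, 0, 0.151],
    [0, 0, 0.151],
    [0, 0, 0.151],
    [0, 0, 0],
    [0, 0, 0]
  ]
}}

```text
t: 13.25
tool_pos: [0.6702, -0.1373, 0.1967]
orientation: [-2.053, -2.378, 0.0]
force: [1.1, 0.4, 1.3]
opening: 0.0423
```

Run:
```python
from h import *
s=tool()
p=read_camera("top"); W=cloud(p); save(p,"top5")
g=[660,-69,np.radians(95)]
show("wedge",fit(W,WED,.030,g,110))
p=read_camera("wrist"); W=cloud(p); save(p,"w5")
show("wedge w",fit(W,WED,.030,g,110))
```

```text
t 13.25 tcp [ 670.2 -137.3  196.7] psi 8.4 zdir [-0. -0. -1.] F [1.1 0.4 1.3] op 42.3 q [-0.28  0.52  1.4  -0.    1.22 -0.42]
wedge [663.  -71.3] 94.17 loss 0.073 414
wedge w [662.6 -72.3] 93.8 loss 0.137 24550
```

View pics/w5.png

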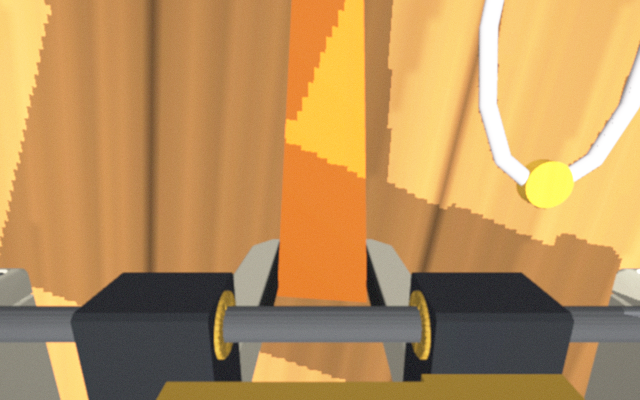

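The wedge is held square in the jaws (cols 280–365), and the calipers (pivot at row 183, col 548) are well clear. I'll insert it now.

Emit:
{"fn": "arm_command", "kwargs": {
  "xyz": [
    [-0.24, 1.9, 0],
    [-0.24, 1.9, 0],
    [-0.24, 1.9, 0],
    [-0.24, 1.9, 0],
    [-0.24, 1.9, 0],
    [-0.24, 1.8, 0],
    [0, 0, 0]
  ],
  "turn": [
    [0, 0, 0.003],
    [0, 0, 0.003],
    [0, 0, 0.002],
    [0, 0, 0.002],
    [0, 0, 0.002],
    [0, 0, 0],
    [0, 0, 0]
  ]
}}

```text
t: 14.22
tool_pos: [0.6557, -0.0224, 0.1967]
orientation: [-2.034, -2.393, -0.0]
force: [0.1, -0.0, -0.3]
opening: 0.0426
```

Run:
```python
from h import *
s=tool()
p=read_camera("top"); W=cloud(p); save(p,"top6")
cv2.imwrite("pics/top6c.png",cv2.resize(p["frame"][90:280,190:400,::-1],None,fx=3,fy=3,interpolation=cv2.INTER_CUBIC))
show("wedge",fit(W,WED,.030,[648,41,np.radians(95)],110,mask=W[...,0]<.672))
show("blank",fit(W,[BL],.045,[550.3,123.4,np.radians(95)],100))
```

```text
t 14.22 tcp [655.7 -22.4 196.7] psi 9.3 zdir [-0.  0. -1.] F [ 0.1 -0.  -0.3] op 42.6 q [-0.11  0.46  1.49  0.    1.19 -0.27]
wedge [649.9  51. ] 87.51 loss 0.503 461
blank [552.5 126.2] 93.42 loss 0.027 1105
```

View pics/top6c.png

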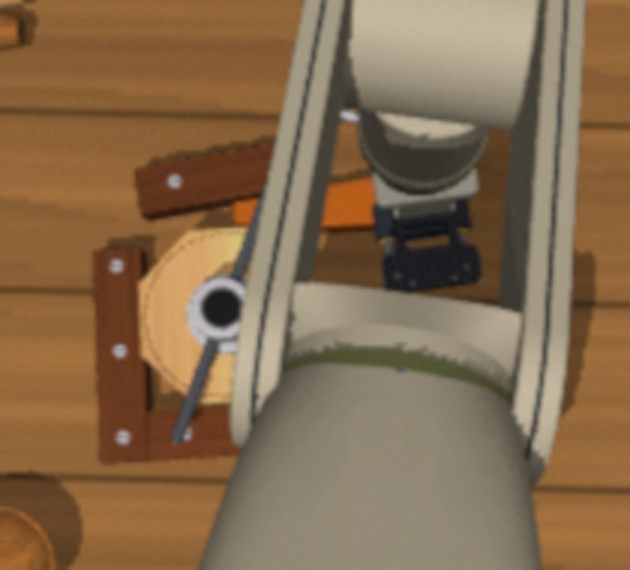

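The crop shows the wedge's thin end in the channel (col 240, row 212) between the blank and the slanted batten. I'll keep driving it in.

Emit:
{"fn": "arm_command", "kwargs": {
  "xyz": [
    [-0.17, 1.1, 0],
    [-0.17, 1.1, 0],
    [-0.17, 1.1, 0],
    [-0.15, 1.0, 0],
    [0, 0, 0]
  ],
  "turn": [
    [0, 0, 0],
    [0, 0, 0],
    [0, 0, 0],
    [0, 0, 0],
    [0, 0, 0]
  ]
}}

```text
t: 14.9
tool_pos: [0.6494, 0.0199, 0.197]
orientation: [2.036, 2.393, 0.001]
force: [3.1, 1.5, -0.4]
opening: 0.0423
```

Run:
```python
from h import *
s=tool()
```

```text
t 14.9 tcp [649.4  19.9 197. ] psi 9.2 zdir [ 0.     0.001 -1.   ] F [ 3.1  1.5 -0.4] op 42.3 q [-0.05  0.44  1.51  0.    1.19 -0.21]
```

Emit:
{"fn": "arm_command", "kwargs": {
  "xyz": [
    [0, 0, 0],
    [0, 0, 0],
    [0, 0, 0],
    [0.2, -2, 0],
    [0.3, -2, 0],
    [0, 0, 0]
  ],
  "turn": [
    [0, 0, 0],
    [0, 0, 0],
    [0, 0, 0],
    [0, 0, -0.03],
    [0, 0, -0.04],
    [0, 0, 0]
  ],
  "gripper": 6.5
}}

```text
t: 15.65
tool_pos: [0.6546, -0.0238, 0.1969]
orientation: [2.123, 2.315, -0.0]
force: [-0.9, 1.2, 0.4]
opening: 0.065
```

Emit:
{"fn": "arm_command", "kwargs": {
  "xyz": [
    [0, 0, 0],
    [0, 0, 0],
    [0, 0, 0],
    [0, 0, 0],
    [0, 0, 0],
    [0, 0, 0]
  ],
  "turn": [
    [0, 0, 0],
    [0, 0, 0],
    [0, 0, 0],
    [0, 0, 0],
    [0, 0, 0],
    [0, 0, 0]
  ],
  "gripper": 0
}}

```text
t: 16.4
tool_pos: [0.6543, -0.0211, 0.1968]
orientation: [2.119, 2.319, 0.0]
force: [-0.4, -0.8, 1.0]
opening: 0.0092
```

Run:
```python
from h import *
s=tool()
p=read_camera("top"); W=cloud(p)
show("wedge",fit(W,WED,.030,[641,87,np.radians(95)],110,mask=W[...,0]<.672))
p=read_camera("wrist"); W=cloud(p); save(p,"w7")
show("wedge w",fit(W,WED,.030,[641,87,np.radians(95)],110,mask=W[...,0]<.672))
```

```text
t 16.4 tcp [654.3 -21.1 196.8] psi 5.2 zdir [ 0. -0. -1.] F [-0.4 -0.8  1. ] op 9.2 q [-0.11  0.45  1.5   0.    1.19 -0.2 ]
wedge [646.2  94. ] 90.14 loss 0.643 878
wedge w [647.9  86.9] 87.97 loss 0.628 24041
```

View pics/w7.png

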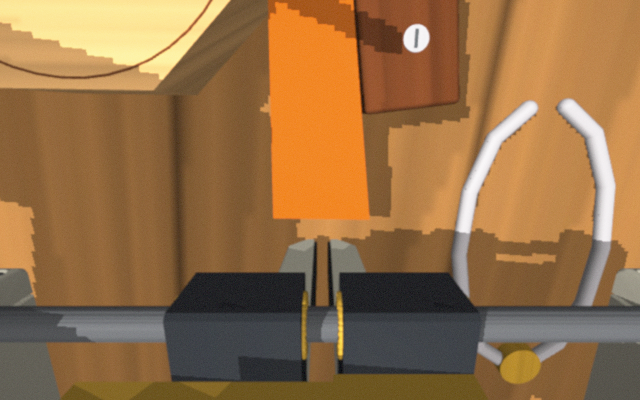

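Fingers are centred behind the wedge's thick end (row 218, cols 273–370), and the wedge lies against the slanted batten. Now I'll push.

Emit:
{"fn": "arm_command", "kwargs": {
  "xyz": [
    [-0.08, 1, 0],
    [-0.08, 1, 0],
    [-0.05, 0.5, 0],
    [-0.05, 0.4, 0],
    [-0.03, 0.3, 0],
    [-0.03, 0.3, 0],
    [0, 0, 0]
  ],
  "turn": [
    [0, 0, 0],
    [0, 0, 0],
    [0, 0, 0],
    [0, 0, 0],
    [0, 0, 0],
    [0, 0, 0],
    [0, 0, 0]
  ]
}}

```text
t: 17.38
tool_pos: [0.6515, 0.0124, 0.1971]
orientation: [2.118, 2.317, -0.002]
force: [2.4, -8.9, -0.2]
opening: 0.0002
```

Emit:
{"fn": "arm_command", "kwargs": {
  "xyz": [
    [-0.03, 0.25, 0],
    [-0.03, 0.25, 0],
    [0, 0, 0]
  ],
  "turn": [
    [0, 0, 0],
    [0, 0, 0],
    [0, 0, 0]
  ]
}}

```text
t: 17.75
tool_pos: [0.6513, 0.0138, 0.1973]
orientation: [2.116, 2.312, -0.007]
force: [3.4, -27.4, -2.7]
opening: 0.0006
```

Emit:
{"fn": "arm_command", "kwargs": {
  "xyz": [
    [-0.01, 0.15, 0],
    [0, 0, 0],
    [0.1, -1, 0],
    [0.1, -1, 0],
    [0.1, -1, 0],
    [0.1, -1, 3],
    [0, -1, 5],
    [0, 0, 5],
    [0, 0, 0]
  ],
  "turn": [
    [0, 0, 0],
    [0, 0, 0],
    [0, 0, 0],
    [0, 0, 0],
    [0, 0, 0],
    [0, 0, 0],
    [0, 0, 0],
    [0, 0, 0],
    [0, 0, 0]
  ]
}}

```text
t: 18.88
tool_pos: [0.6562, -0.0299, 0.3332]
orientation: [2.114, 2.314, 0.01]
force: [-0.4, -1.1, -0.1]
opening: 0.0003
```

Run:
```python
from h import *
s=tool()
p=read_camera("wrist"); W=cloud(p); save(p,"w8"); np.savez("w8.npz",W=W,f=p["frame"])
print("eye",p["eye"])
show("blank",fit(W,[BL],.045,[550.3,123.4,np.radians(95)],100))
show("jig",fit(W,JIG,.030,[474.5,187,np.radians(95)],270,mask=(W[...,1]>-.01)&(W[...,0]>.41)&~((W[...,0]>.62)&(W[...,1]<.15))))
f=p["frame"].astype(int); o=(f[...,0]-f[...,2]>120)&(f[...,1]*1.5<f[...,0])
m=(abs(W[...,2]-.03)<.004)&(abs(W[...,0]-.645)<.06)&(W[...,1]<.2)
P=(W[m&o][:,:2]*1000).astype(np.float32); print(len(P),cv2.approxPolyDP(cv2.convexHull(P),5,True)[:,0].round(1).tolist())
m=(W[...,2]>.066)&(W[...,2]<.076)&(abs(W[...,0]-.55)<.13)&(abs(W[...,1]-.1234)<.1)
P=(W[m][:,:2]*1000); k=np.hypot(*(P-[550,123]).T); Q=P[(k>30)&(k<112)].astype(np.float32)
l=cv2.fitLine(Q,cv2.DIST_HUBER,0,.01,.01).ravel(); print(len(Q),"bar",np.degrees(np.arctan2(l[1],l[0])))
```

```text
t 18.88 tcp [656.2 -29.9 333.2] psi 5.2 zdir [ 0.01  -0.001 -1.   ] F [-0.4 -1.1 -0.1] op 0.3 q [-0.12  0.32  1.4   0.    1.41 -0.21]
eye [0.650579   0.04537853 0.31371809]
blank [549.6 122.4] 94.94 loss 0.069 10928
jig [473.4 186.9] 95.33 loss 0.102 5348
5798 [[673.0, 24.600000381469727], [652.5999755859375, 124.0999984741211], [621.4000244140625, 120.69999694824219], [629.5, 20.600000381469727]]
1561 bar -14.864497
```

View pics/w8.png

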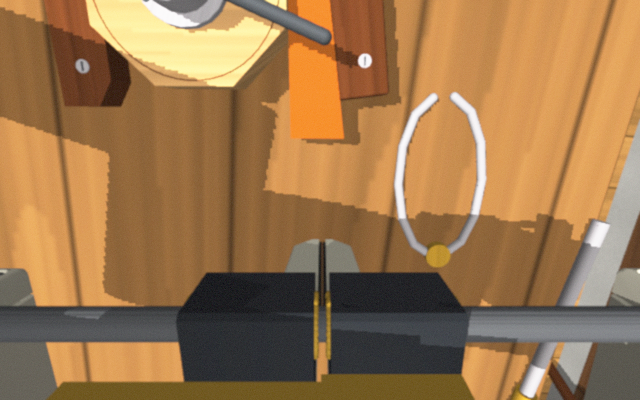

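The wedge's thick end (row 137, cols 292–343) sits at mid (651, 22) against an expected (652, 22), so it is home and jammed. Now I'll bring the closed fingers behind end a of the bar.

Emit:
{"fn": "arm_command", "kwargs": {
  "xyz": [
    [-0.7, 2.4, 0],
    [-0.7, 2.4, 0],
    [-0.7, 2.4, 0],
    [-0.8, 2.5, 0],
    [0, 0, -4],
    [0, 0, -4],
    [0, 0, -1.5],
    [0, 0, 0]
  ],
  "turn": [
    [0, 0, -0.1],
    [0, 0, -0.1],
    [0, 0, -0.1],
    [0, 0, -0.096],
    [0, 0, 0],
    [0, 0, 0],
    [0, 0, 0],
    [0, 0, 0]
  ]
}}

```text
t: 19.92
tool_pos: [0.6245, 0.0673, 0.2298]
orientation: [-2.532, -1.856, 0.005]
force: [0.2, -0.4, 0.3]
opening: 0.0002
```

Run:
```python
from h import *
s=tool(); c=np.array(s["tool_pos"])[:2]*1000
for a in np.r_[-17.5,np.arange(-10,115,7.5)]:
    r=np.radians(a);u=np.array([np.cos(r),np.sin(r)]);t=np.array([-u[1],u[0]])
    F=np.array([550,123])+90*u-13.5*t; print(a,np.round(F,1),"d cm",np.round((F-c)/10,2)); c=F
```

```text
t 19.93 tcp [624.5  67.3 229.8] psi -17.5 zdir [-0.004 -0.    -1.   ] F [ 0.2 -0.4  0.3] op 0.2 q [0.03 0.35 1.56 0.   1.23 0.33]
-17.5 [631.8  83.1] d cm [0.72 1.57]
-10.0 [636.3  94.1] d cm [0.45 1.1 ]
-2.5 [639.3 105.6] d cm [0.3  1.15]
5.0 [640.8 117.4] d cm [0.15 1.18]
12.5 [640.8 129.3] d cm [-0.    1.19]
20.0 [639.2 141.1] d cm [-0.16  1.18]
27.5 [636.1 152.6] d cm [-0.31  1.15]
35.0 [631.5 163.6] d cm [-0.46  1.1 ]
42.5 [625.5 173.8] d cm [-0.6   1.03]
50.0 [618.2 183.3] d cm [-0.73  0.94]
57.5 [609.7 191.7] d cm [-0.84  0.84]
65.0 [600.3 198.9] d cm [-0.95  0.72]
72.5 [589.9 204.8] d cm [-1.03  0.59]
80.0 [578.9 209.3] d cm [-1.1   0.45]
87.5 [567.4 212.3] d cm [-1.15  0.3 ]
95.0 [555.6 213.8] d cm [-1.18  0.15]
102.5 [543.7 213.8] d cm [-1.19 -0.  ]
110.0 [531.9 212.2] d cm [-1.18 -0.16]
```

Emit:
{"fn": "arm_command", "kwargs": {
  "xyz": [
    [0, 0, 1.0],
    [0.36, 0.8, 0],
    [0.36, 0.77, 0],
    [0.45, 1.1, 0],
    [0.3, 1.15, 0],
    [0.15, 1.18, 0],
    [0, 0, 0]
  ],
  "turn": [
    [0, 0, 0],
    [0, 0, 0],
    [0, 0, 0],
    [0, 0, 0.131],
    [0, 0, 0.131],
    [0, 0, 0.131],
    [0, 0, 0]
  ]
}}

```text
t: 20.8
tool_pos: [0.6426, 0.1171, 0.2435]
orientation: [2.118, 2.316, 0.0]
force: [0.3, -6.1, 4.5]
opening: 0.0006
```

```bash
cat >> h.py <<'E'
def bar(W,C=(550,123)):
    P=W[...,:2]*1000-np.array(C); k=np.hypot(P[...,0],P[...,1]); m=(k>34)&(k<112)&(W[...,2]>.066)&(W[...,2]<.076)
    Q=P[m].astype(np.float32)
    if len(Q)<20: return print("bar?",len(Q))
    l=cv2.fitLine(Q,cv2.DIST_HUBER,0,.01,.01).ravel(); print("bar",len(Q),round(float(np.degrees(np.arctan2(l[1],l[0]))),1),"at",np.round(np.median(Q,0)),"line offset",round(float(l[2]*l[1]-l[3]*l[0]),1))
E
python3 - <<'E'
from h import *
tool()
p=read_camera("top"); W=cloud(p); bar(W); save(p,"top9")
p=read_camera("side"); W=cloud(p); bar(W); save(p,"side9")
E
```

```text
t 20.8 tcp [642.6 117.1 243.5] psi 5.1 zdir [ 0.003 -0.002 -1.   ] F [ 0.3 -6.1  4.5] op 0.6 q [ 0.1   0.39  1.48 -0.    1.26  0.01]
bar 28 -7.5 at [60.  5.] line offset -12.5
bar 134 2.8 at [34. -9.] line offset 6.5
```

Emit:
{"fn": "arm_command", "kwargs": {
  "xyz": [
    [0, 1.19, -0.2],
    [-0.16, 1.18, -0.2],
    [-0.31, 1.15, 0],
    [-0.46, 1.1, 0],
    [-0.6, 1.03, 0],
    [-0.73, 0.94, 0],
    [0, 0, 0]
  ],
  "turn": [
    [0, 0, 0.131],
    [0, 0, 0.131],
    [0, 0, 0.131],
    [0, 0, 0.131],
    [0, 0, 0.131],
    [0, 0, 0.131],
    [0, 0, 0]
  ]
}}

```text
t: 21.78
tool_pos: [0.6209, 0.1837, 0.2404]
orientation: [1.068, 2.947, 0.004]
force: [6.1, -3.6, 3.2]
opening: 0.0003
```

Run:
```python
from h import *
tool()
p=read_camera("top"); W=cloud(p); bar(W); show("blank",fit(W,[BL],.045,[550.3,123.4,np.radians(95)],100))
cv2.imwrite("pics/top10c.png",cv2.resize(p["frame"][90:280,190:400,::-1],None,fx=3,fy=3,interpolation=cv2.INTER_CUBIC))
```

```text
t 21.77 tcp [620.9 183.7 240.4] psi 50.1 zdir [ 0.007  0.    -1.   ] F [ 6.1 -3.6  3.2] op 0.3 q [ 0.21  0.38  1.5  -0.    1.25 -0.67]
bar 137 48.5 at [-47. -54.] line offset -0.1
blank [550.  122.9] 95.04 loss 0.065 1181
```

View pics/top10c.png

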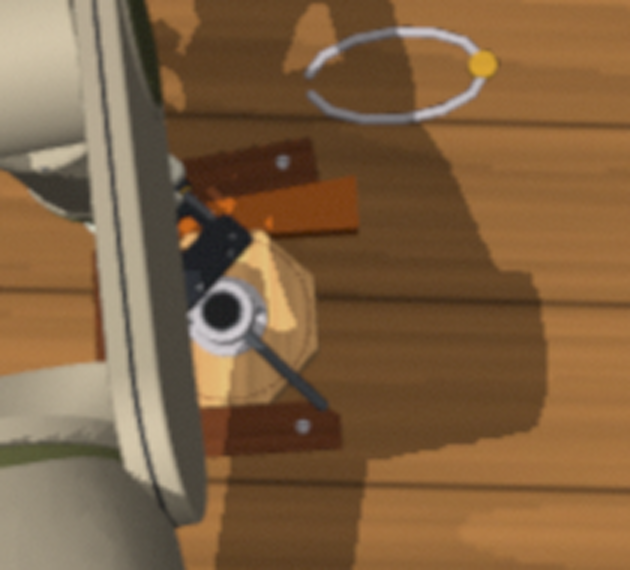

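The bar is now at 48.5°, a swing of 66°. The blank is still home and the wedge (col 310, row 205) hasn't moved. I'll continue to about 125°.

Emit:
{"fn": "arm_command", "kwargs": {
  "xyz": [
    [-0.84, 0.84, 0],
    [-0.95, 0.72, 0],
    [-1.03, 0.59, 0],
    [-1.1, 0.45, 0],
    [-1.15, 0.3, 0],
    [-1.18, 0.15, 0],
    [-1.19, 0, 0],
    [-1.18, -0.16, 0],
    [0, 0, 0]
  ],
  "turn": [
    [0, 0, 0.131],
    [0, 0, 0.131],
    [0, 0, 0.131],
    [0, 0, 0.131],
    [0, 0, 0.131],
    [0, 0, 0.131],
    [0, 0, 0.131],
    [0, 0, 0.131],
    [0, 0, 0]
  ]
}}

```text
t: 22.95
tool_pos: [0.5341, 0.2144, 0.2405]
orientation: [-0.55, 3.085, 0.005]
force: [5.6, 6.4, 1.7]
opening: 0.0004
```

Run:
```python
from h import *
tool()
p=read_camera("top"); W=cloud(p); bar(W); show("blank",fit(W,[BL],.045,[550.3,123.4,np.radians(95)],100))
```

```text
t 22.95 tcp [534.1 214.4 240.5] psi 110.2 zdir [ 0.007  0.005 -1.   ] F [5.6 6.4 1.7] op 0.4 q [ 0.29  0.2   1.72  0.    1.21 -1.63]
bar 159 -71.3 at [ 19. -61.] line offset 2.5
blank [549.9 123.3] 94.62 loss 0.061 1730
```

Emit:
{"fn": "arm_command", "kwargs": {
  "xyz": [
    [1, 0.4, 0],
    [1, 0.4, 0],
    [0, 0, 4],
    [0, 0, 6],
    [0, 0, 6],
    [-4, 4, 2],
    [-4, 4, 0],
    [-4, 4, 0],
    [-4, 4, 0],
    [0, 0, 0]
  ],
  "turn": [
    [0, 0, 0],
    [0, 0, 0],
    [0, 0, 0],
    [0, 0, 0],
    [0, 0, 0],
    [0, 0, 0],
    [0, 0, 0],
    [0, 0, 0],
    [0, 0, 0],
    [0, 0, 0]
  ]
}}

```text
t: 24.25
tool_pos: [0.3906, 0.3827, 0.4176]
orientation: [0.555, -3.091, -0.0]
force: [0.2, -1.0, 0.9]
opening: 0.0002
```

Run:
```python
from h import *
tool()
p=read_camera("top"); W=cloud(p); bar(W); show("blank",fit(W,[BL],.045,[550.3,123.4,np.radians(95)],100))
show("jig",fit(W,JIG,.030,[474,187,np.radians(95)],270,mask=(W[...,1]>-.01)&(W[...,0]>.41)&~((W[...,0]>.6)&(W[...,0]<.66)&(W[...,1]<.2))))
f=p["frame"].astype(int); o=(f[...,0]-f[...,2]>60)&(f[...,1]*1.5<f[...,0])
m=(abs(W[...,2]-.03)<.005)&(abs(W[...,0]-.64)<.06)&(W[...,1]<.2)
P=(W[m&o][:,:2]*1000).astype(np.float32); print(len(P),cv2.approxPolyDP(cv2.convexHull(P),5,True)[:,0].round(1).tolist())
for q in["wax_tin","bowl","calipers"]:
    for k in spotter.masks_of(p,q)[:1]: print(q,round(k["confidence"],2),np.round(np.nanmedian(W[k["pixels"]],0),3))
cv2.imwrite("pics/top11c.png",cv2.resize(p["frame"][90:310,140:400,::-1],None,fx=2.5,fy=2.5,interpolation=cv2.INTER_CUBIC))
```

```text
t 24.25 tcp [390.6 382.7 417.6] psi 110.3 zdir [-0.001  0.    -1.   ] F [ 0.2 -1.   0.9] op 0.2 q [ 0.68 -0.02  1.62  0.    1.54 -1.24]
bar 273 -72.5 at [-7. 33.] line offset 0.8
blank [550.  123.4] 94.89 loss 0.059 2051
jig [475.  187.3] 94.38 loss 0.1 2851
1261 [[629.2999877929688, 21.299999237060547], [672.0999755859375, 24.799999237060547], [699.4000244140625, 62.900001525878906], [675.0, 198.39999389648438], [637.2000122070312, 199.1999969482422], [615.0999755859375, 178.5]]
wax_tin 0.78 [0.552 0.368 0.038]
bowl 0.72 [0.344 0.308 0.022]
calipers 0.68 [ 0.771 -0.032  0.008]
```

View pics/top11c.png

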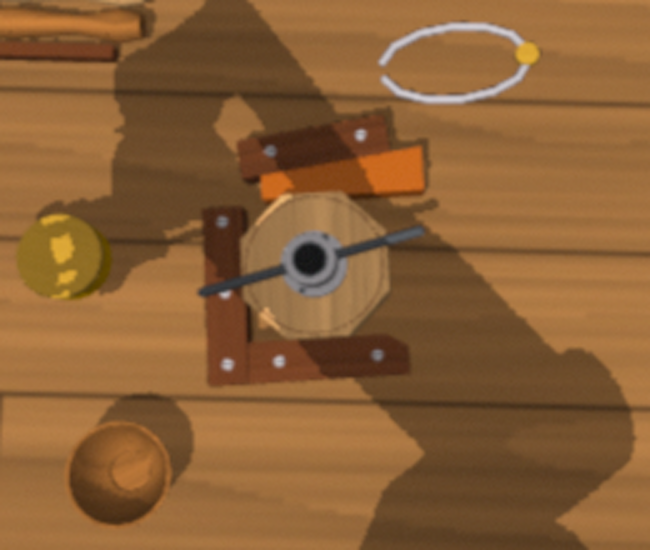

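The blank is home, the wedge is in the channel (cols 262–425, rows 150–195), and the bar has turned about 125°. The tin and bowl are unmoved, and the calipers' pivot is at pixel (351, 111) as at the start.

```bash
python3 -c "
from h import *
print(robot.close_job())"
```

```text
the job is handed in; nothing more can be done
None
```

The job is done and handed in at about 24 s. I slid the blank home by its chuck without lifting it, then drove the wedge in with the last measured push at 27 N, followed by a small further nudge. After that I swung end a of the tommy bar anticlockwise with closed fingers.

Last checks, from the top camera:

| Check | Measured | Expected |
|---|---|---|
| Blank centre (mm) | (550.0, 123.4) | home (550.3, 123.4) |
| Blank angle | 94.9° | 95.0° |
| Wedge thick end (mm) | (651, 23) | jammed home (652, 22) |
| Tommy bar turn | about 125° | 90–180° |

- **Bystanders:** The tin and bowl read the same to within 1 mm. For the calipers, the network's mask centre differed by about 16 mm from the first picture. The pivot shows at the same pixel as at the start, so I take that as a difference in the mask and not a movement.
- **Disagreements:** Before the wedge went in, the top camera put the blank about 2 mm off the straight batten; with the wedge driven it read home. After the wedge was driven, a partial view from the wrist camera read the bar at −14.9°, against an expected −17.5°. I put that down to only half the bar showing. Several wedge outline fits in the channel were poor, so I judged the wedge by its thick-end corners instead.

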